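Show the washed tube's mouth to the inspection camera

ROBOT

A 6-joint arm with a two-finger parallel gripper is mounted at the origin on the work surface. World frame = base frame: x ahead of the robot, y to its left, z up, the work surface at z = 0. Lengths are in mm, angles in rad, forces in N, time in s.
With the tool pointing down it reaches from about 275 to 875 mm from the base axis. Payload 12.5 kg.
Tool frame: the origin (TCP) lies midway between the tips of the shut fingers; the grasp point (between the pads) lies 19 mm behind it (robot.grip_depth is the distance from the TCP to the grasp point, in mm); x points along the fingers, y is the direction in which the jaws open and shut, and the axes are right-handed (so a half turn about x gives the same grasp; the last joint's range is limited). The gripper opens to 85 mm and grips with 20 to 120 N. Pads are 22 mm wide; open, the fingers measure 114 mm over their backs; the gripper's body (76 mm by 85 mm) begins 54 mm behind the grasp point. The pads swing forward as they close: fully open they stand 13 mm farther back than shut.
Start: joints at [-1.234, 0.351, 1.652, -0, 1.139, -0.085], TCP at [225.189, -501.771, 231.29] pointing down, gripper open.
Joint ranges: [-2.75, 2.75], [-0.79, 2.1], [0.01, 2.65], [-1.57, 4.71], [0.07, 3.14], [-2.87, 2.87]. Speed limits (rad/s): [2.22, 2.22, 2.79, 3.14, 3.14, 3.14].

INTERFACE

Orientations are given as a unit quaternion [x, y, z, w].
In Python, from cell import sensors, viewer, robot gives the robot as it stands.
- The arm moves only by the tool send_rows, never from a script. Its argument "deltas" is a list that holds one entry, the list of rows, each a list of 6 numbers: the shift along the world's x, y, z in units of 120 mm (1.0 is 120 mm), then the turn, a rotation vector about the world's x, y, z in units of pi/2 rad (1.0 is pi/2 rad). In form: [[[tx, ty, tz, ax, ay, az], ...]]. A call has 1 to 5 rows; each row is the pose to reach, as a shift and turn from the pose measured when the call began; what a row does not reach only later rows make up. A row lasts 1/10 s, in which the tool goes at most 50 mm and 8.59 degrees, less where a joint would pass 70% of its speed; a pose out of reach is approached as far as the arm can. A call with a number of a shift or a turn outside -1 to 1 is refused whole. A call with a gripper value outside its range is refused whole. "hand" is the opening, from -1 (shut) to 1 (fully open), set as the call begins (left out, the last holds). The fingers move at their own pace and stop on an object; "force" is the grip in N (left out, the last holds). Time passes only in rows, so rows that repeat a pose let the fingers close. It gives the time, the measured TCP pose, the force and the opening at its end, in the units of the state.
- sensors.observe(): the state, without advancing time (a new reading comes with each control period).
- viewer.get_image(name): name is "scene" or "side" or "wrist"; returns a dict with "frame" (384x512x3 uint8, red, green, blue), "fx", "fy", "cx", "cy" (pixels), "k1" (the pictures are not rectified: a ray, as slopes to the right and down, at radius r is drawn at 1 + k1 r^2 times it, then the intrinsics apply), "world_from_camera" (4x4, takes a point from camera to world coordinates). Camera axes: x right, y up, looking along -z (the intrinsics and any distortion apply to the point x, -y, -z); pixel columns grow to the right and rows downward; lengths in mm; the calibration is good to about 2 mm. A picture is of the moment at which its call begins. There is no depth.
- robot.hand_in(): hands the job in, once; it reports no verdict.
The state is a dict: "t": time; "q": joint angles; "qd": joint speeds; "joint_torque": joint torques, N m; "tool_pos": TCP position; "eef_rot": TCP orientation; "ft_force": force on the tool from outside, world axes, zero at the start; "moment": the same for the moment, N m; "gripper_width": opening from 0.0 (shut) to 1.0 (fully open).
Only numpy, scipy, OpenCV 4.12 (cv2) and the standard library are available. Lean on these libraries where they do the work, as an engineer would, in place of code of your own. Each camera call takes 0.05 s, during which the arm holds its last target.

TASK

Take the tallest of the washed tubes, upside down on the drying pegs, off its peg and hold it up to the inspection camera so that the lens looks straight into its open mouth: the mouth centred on the lens's line of sight, 80 mm in front of the lens, the tube in line with that line of sight. Finish while holding it there, still and in the air; do not touch the camera, and leave everything else where it stands.

Things in the scene. Friction and masses are not known exactly. Their poses are not given: they have to be found in the camera images.
- tube_mid (a point): Centre (half-way up) of the tall tube to show: white plastic, 30 mm outside diameter, 115 mm long, wall 3 mm, 30 to 55 g; closed and tapered over its last 16 mm (to 12 mm diameter) at one end, open at the other. It stands mouth down on a peg of the drying rack, beside a shorter tube of the same diameter and a wider beaker; which peg varies. z axis along the tube from the mouth to the closed end (up at the start). The mouth is 57.5 mm from this point along -z.
- tube_mouth (a point): Centre of the tall tube's open mouth, in the plane of its rim; it rests on the rack's plate, 20 mm above the table, at the start. Axes as tube_mid.
- rack: Drying rack, fixed: grey plate 110 x 280 mm, 20 mm thick, with three upright steel pegs of 10 mm diameter and 65 mm height in a row along its y axis, 85 mm apart, the middle one at the plate's centre. One upside-down vessel on each peg. Origin: centre of the plate's underside, on the table; x axis across the row; z up.
- camera: Inspection camera's stand, fixed: grey foot 110 x 90 mm with two aluminium uprights carrying the head, 100 mm tall. Origin: underside of the foot, on the table, 10 mm nearer the head's side than the foot's middle; the camera faces its -x.
- camera_head: Head of the inspection camera, fixed on the stand: black cylinder 52 mm in diameter, 80 mm long, white ring light and dark lens on its upper face. Origin: centre of the lens face, 100 mm above the table. z axis: the line of sight, out of the lens, always 25 degrees from vertical, leaning to the side the camera faces (roughly towards the robot); y axis level.
- view_point (a point): Point in the air on the camera's line of sight, 80 mm in front of the lens face (172 mm above the table), where the centre of the tube's mouth belongs. Axes as camera_head; the tube's z axis belongs along this z, mouth towards the lens.
- short_tube: Shorter white tube, 30 mm diameter, 80 mm long, upside down on another peg. Leave alone. Origin at its mouth.
- beaker: White beaker, 52 mm diameter, 78 mm tall, upside down on another peg. Leave alone. Origin at its mouth.
- bottle: Reagent bottle with a blue cap, 64 mm diameter, 150 mm tall, at the far side of the table. Bystander. Origin at its underside.
- jar: Small amber jar, 52 mm diameter, 60 mm tall, in front of the camera. Bystander. Origin at its underside.
- brush: Brush 180 mm long lying on the table to the right. Bystander.
- tip_box: Purple box 85 x 120 x 60 mm, far left. Bystander. Origin at its underside.
- cup: White cup 60 mm diameter, 70 mm tall, mouth up, beyond the rack. Bystander. Origin at its underside.
Not all that is in view belongs to the job. What is shaped like the part that bears tube_mid but orange is not meant.

How it is judged:
By the outcome, as a careful person would: the job done as asked, in the order asked, and still so for the second after the job is handed in, while the arm keeps its last pose, push and grip.
It also fails if it takes over 32 s, if anything falls off the work surface, if the arm or the gripper's body presses on something with over 40 N, if the wrist force passes 120 N, or if a joint passes its speed limit or range.

## Working session

There is one attempt and no reset: what is moved stays moved. The work goes in short steps, Python scripts to look and compute and a tool call to move; the robot and the scene stay as the last step left them, time stands still between calls to the robot, and variables do not carry over. Pictures are saved under pics/ and viewed, and the job is handed in when it is done.

Besides the shell and the picture viewer there is one more tool, called after "Emit:" as name(argument=value, ...) on one line, values as JSON. send_rows: Moves the arm, as the interface text tells. Its arguments: {"type":"object","properties":{"deltas":{"type":"array"},"hand":{"type":"number"},"force":{"type":"number"}},"required":["deltas"]}

```bash
ls; mkdir -p pics; python3 - <<'E'
from cell import sensors, viewer, robot
import cv2,pickle
s=sensors.observe(); print(s)
for n in ["scene","side","wrist"]:
    d=viewer.get_image(n); cv2.imwrite(f"pics/{n}0.png",d["frame"][:,:,::-1]); pickle.dump(d,open(f"{n}0.pkl","wb"))
    print(n,d["fx"],d["cx"],d["cy"],d["k1"]); print(d["world_from_camera"])
E
```

```text
pics
{'t': 0.0, 'q': array([-1.23360507e+00,  3.51253395e-01,  1.65243434e+00,  1.08621665e-05,
        1.13910050e+00, -8.46065145e-02]), 'qd': array([ 1.76011369e-03,  4.85179466e-04,  3.97971135e-04,  2.47478454e-04,
       -1.48775199e-05, -7.78023514e-04]), 'joint_torque': array([-1.02022987e-03, -5.06110740e+01, -2.91403216e+01, -1.37538177e-04,
        4.62290467e-03, -1.15288037e-05]), 'tool_pos': array([ 225.08160776, -501.46657985,  230.74512847]), 'eef_rot': array([-0.69138994, -0.14844317,  0.69148951, -0.14760362]), 'ft_force': array([-0.20191266,  0.01103389, -0.39753023]), 'moment': array([0.01769123, 0.01950659, 0.00685215]), 'gripper_width': 0.9979911296359025}
scene 428.0223000881829 255.93779564171442 179.58003611329983 0.018579287831516193
[[-5.86142247e-01 -5.57025751e-01  5.88353277e-01  1.36143000e+03]
 [ 8.10208159e-01 -4.02912722e-01  4.25704214e-01  5.35643649e+02]
 [-7.31888169e-05  7.26211850e-01  6.87470977e-01  1.01707525e+03]
 [ 0.00000000e+00  0.00000000e+00  0.00000000e+00  1.00000000e+00]]
side 460.24531253344986 254.02285905168276 194.326446642167 0.04518855754165211
[[ 9.81612898e-01  1.09215996e-01 -1.56550260e-01  4.32115923e+02]
 [-1.90803828e-01  5.84951743e-01 -7.88305371e-01 -9.06286511e+02]
 [ 5.47879130e-03  8.03681109e-01  5.95035006e-01  7.95803675e+02]
 [ 0.00000000e+00  0.00000000e+00  0.00000000e+00  1.00000000e+00]]
wrist 285.6632227810081 257.3147101809606 189.81677178981556 -0.045811290760908306
[[ 4.08298410e-01  8.69855855e-01  2.76845082e-01  2.95146596e+02]
 [-9.12846579e-01  3.89692138e-01  1.21865336e-01 -4.69241048e+02]
 [-1.87907651e-03 -3.02474509e-01  9.53155622e-01  3.72886696e+02]
 [ 0.00000000e+00  0.00000000e+00  0.00000000e+00  1.00000000e+00]]
```

View pics/scene0.png

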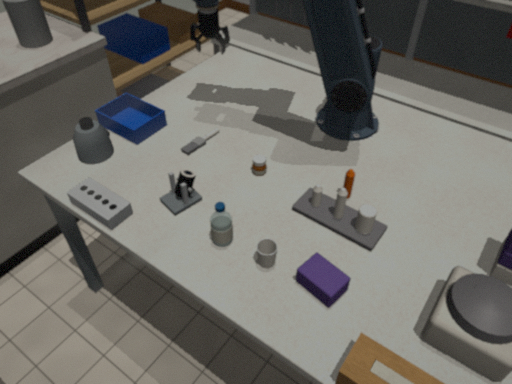

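View pics/side0.png

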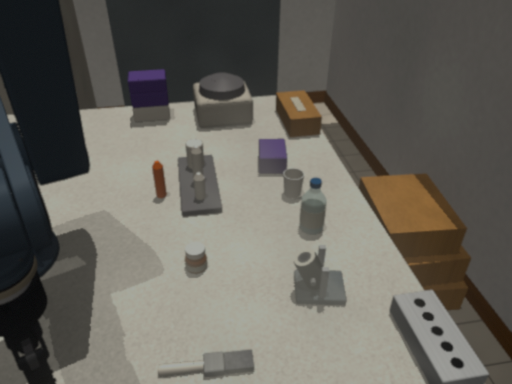

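View pics/wrist0.png

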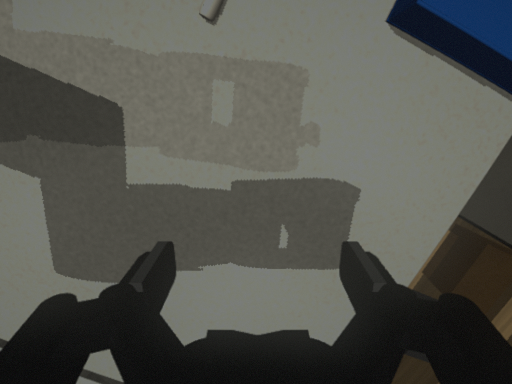

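The scene view shows the rack with three vessels near (317,195), (340,203) and (366,218), an orange tube at (349,182), and the camera at (183,190). I'll enlarge the rack and the camera.

```bash
python3 - <<'E'
import cv2,numpy as np
a=cv2.imread("pics/scene0.png");b=cv2.imread("pics/side0.png")
def c(i,x,y,w,h,k): return cv2.resize(i[y:y+h,x:x+w],(w*k,h*k),interpolation=cv2.INTER_CUBIC)
cv2.imwrite("pics/r.png",np.hstack([c(a,285,160,110,90,7)[:, :],]))
cv2.imwrite("pics/r2.png",c(b,140,130,90,85,7))
cv2.imwrite("pics/c.png",np.hstack([c(a,150,160,60,60,6),c(b,285,235,70,70,6)[:360]]))
E
```

```text
(no output)
```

View pics/r.png

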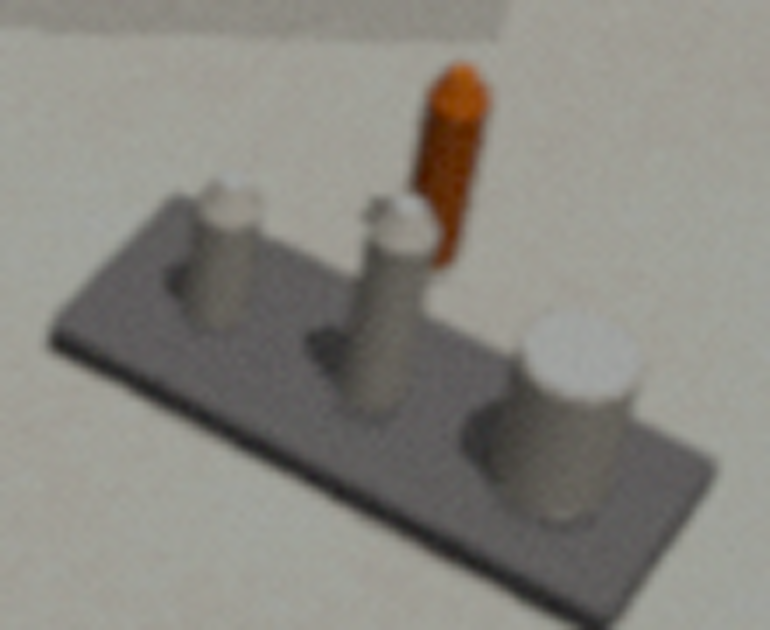

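View pics/r2.png

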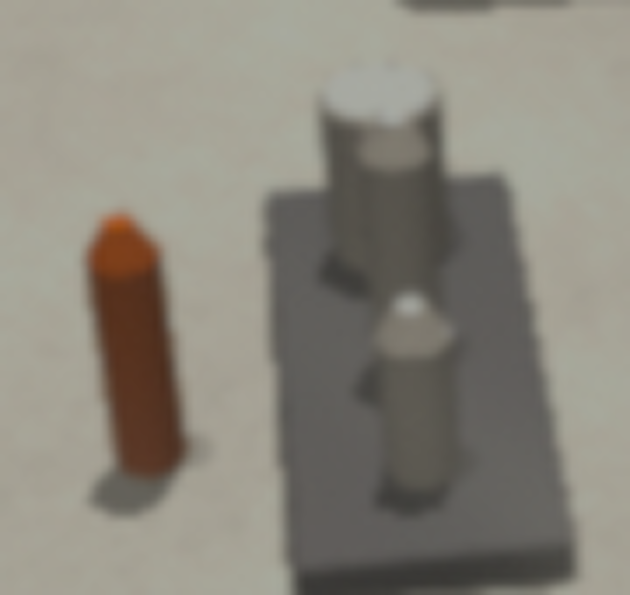

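View pics/c.png

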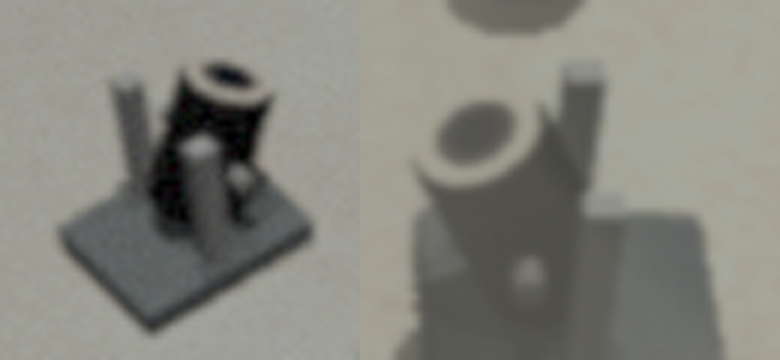

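Candidates in the scene view: left vessel (317,197) is the short tube, middle (341,203) is the tall slim white one, right (366,218) is the wide flat beaker, and (349,182) is orange and so excluded. The crop shows the middle one is about 31 px long against about 21 px for the left, with a tapered tip, so it is the target. Next I'll measure the rack and camera.

```bash
cat > h.py <<'E'
import numpy as np,cv2,pickle
def load(n): return pickle.load(open(n+".pkl","rb"))
def ray(d,u,v):
    K=np.array([[d["fx"],0,d["cx"]],[0,d["fy"],d["cy"]],[0,0,1.]])
    p=cv2.undistortPoints(np.array([[[u,v]]],float),K,np.array([d["k1"],0,0,0.]))[0,0]
    T=d["world_from_camera"]; r=T[:3,:3]@np.array([p[0],-p[1],-1.]); return T[:3,3],r/np.linalg.norm(r)
def onz(d,u,v,z):
    o,r=ray(d,u,v); return o+r*(z-o[2])/r[2]
def tri(obs):
    A=np.zeros((3,3));b=np.zeros(3)
    for d,u,v in obs:
        o,r=ray(d,u,v);P=np.eye(3)-np.outer(r,r);A+=P;b+=P@o
    x=np.linalg.solve(A,b); return x
def proj(d,P):
    T=d["world_from_camera"]; c=T[:3,:3].T@(np.asarray(P)-T[:3,3]); x,y=c[0]/-c[2],-c[1]/-c[2]; s=1+d["k1"]*(x*x+y*y)
    return np.array([d["fx"]*x*s+d["cx"],d["fy"]*y*s+d["cy"]])
E
python3 - <<'E'
from h import *
np.set_printoptions(precision=1,suppress=True)
s=load("scene0");d=load("side0")
h=-.43
S=lambda x,y,k,x0,y0:(x/k+x0+h,y/k+y0+h)
print("plate scene");P=[onz(s,*S(x,y,7,285,160),20) for x,y in [(180,193),(52,333),(605,622),(718,462)]]
for p in P:print(p)
print(np.mean(P,0))
print("plate side");P=[onz(d,*S(x,y,7,140,130),20) for x,y in [(268,193),(507,178),(575,548),(292,568)]]
for p in P:print(p)
print(np.mean(P,0))
print("tall mid shoulder scene z=119", onz(s,*S(403,238,7,285,160),119),"bottom",onz(s,*S(375,400,7,285,160),20))
print("shoulder side",onz(d,*S(394,156,7,140,130),119), "orange")
a=S(228,84,6,150,160);b=S(118,135,6,285,235)
print("lens",onz(s,*a,100),onz(d,*b,100),tri([(s,*a),(d,*b)]))
for z,q in [(12,(62,232)),(12,(152,318)),(12,(315,225))]: print("foot scene",onz(s,*S(*q,6,150,160),z))
E
```

```text
plate scene
[431.8  86.1  20. ]
[544.1  85.4  20. ]
[547.7 357.6  20. ]
[439.2 360.3  20. ]
[490.7 222.3  20. ]
plate side
[436.7 360.2  20. ]
[544.5 353.6  20. ]
[537.9  76.9  20. ]
[429.3  84.6  20. ]
[487.1 218.8  20. ]
tall mid shoulder scene z=119 [492.5 220.6 119. ] bottom [494.4 223.   20. ]
shoulder side [487.5 217.7 119. ] orange
lens [ 680.9 -223.6  100. ] [ 677.9 -226.3  100. ] [ 679.  -224.9   98.2]
foot scene [ 756.6 -288.7   12. ]
foot scene [ 773.9 -205.2   12. ]
foot scene [ 672.1 -180.8   12. ]
```

```bash
python3 - <<'E'
from h import *
from scipy.spatial.transform import Rotation as R
np.set_printoptions(precision=3,suppress=True)
s=load("scene0");d=load("side0")
r=R.from_quat([-0.69138994, -0.14844317,  0.69148951, -0.14760362]); print(r.as_matrix())
print("orange",onz(s,351,170,105),onz(s,347,194,5),onz(d,140+120/7,130+240/7,100))
print("bottle",onz(s,221,240,5),"jar",onz(s,260,171,3),"cup",onz(s,267,262,3))
for sg in (1,-1):
  T=np.array([[0,sg,0],[0,0,sg],[-1,0,0]]).T
  T=np.column_stack([[0,0,-1],[sg,0,0],np.cross([0,0,-1],[sg,0,0])])
  print(sg,(R.from_matrix(T)*r.inv()).as_rotvec(),'rad')
E
```

```text
[[-0.     0.409 -0.912]
 [ 0.001 -0.912 -0.409]
 [-1.    -0.001 -0.   ]]
orange [368.343 189.243 105.   ] [374.564 194.579   5.   ] [377.725 202.304 100.   ]
bottle [769.579 -21.636   5.   ] jar [ 449.577 -106.472    3.   ] cup [753.013 134.472   3.   ]
1 [-0.001 -0.001  1.149] rad
-1 [-0.001  0.001 -1.993] rad
```

Emit:
send_rows(deltas=[[[0.15,0.4,0.1,0,0,0.06],[0.3,0.8,0.1,0,0,0.12],[0.37,1.0,0.1,0,0,0.18],[0.37,1.0,0.1,0,0,0.18]]], hand=0.2)

```text
t: 0.55
tool_pos: [270.3, -378.8, 243.0]
eef_rot: [0.663, 0.246, -0.663, 0.245]
ft_force: [0.0, -0.0, 0.1]
gripper_width: 0.598
```

Emit:
send_rows(deltas=[[[0.15,0.4,0,0,0,0.06],[0.3,0.8,0,0,0,0.12],[0.37,1.0,0,0,0,0.18],[0.37,1.0,0,0,0,0.18]]])

```text
t: 0.95
tool_pos: [315.3, -256.7, 243.0]
eef_rot: [0.621, 0.339, -0.621, 0.337]
ft_force: [0.1, 0.1, -0.1]
gripper_width: 0.602
```

Emit:
send_rows(deltas=[[[0.15,0.4,0,0,0,0.06],[0.3,0.8,0,0,0,0.12],[0.37,1.0,0,0,0,0.18],[0.37,1.0,0,0,0,0.18]]])

```text
t: 1.35
tool_pos: [360.5, -135.3, 243.1]
eef_rot: [0.566, 0.424, -0.566, 0.423]
ft_force: [0.2, -0.1, 1.4]
gripper_width: 0.601
```

Emit:
send_rows(deltas=[[[0.15,0.4,0,0,0,0.06],[0.3,0.8,0,0,0,0.12],[0.37,1.0,0,0,0,0.18],[0.37,1.0,0,0,0,0.18]]])

```text
t: 1.75
tool_pos: [406.1, -14.2, 243.0]
eef_rot: [0.5, 0.5, -0.5, 0.499]
ft_force: [-0.7, -0.8, 0.4]
gripper_width: 0.599
```

```bash
python3 - <<'E'
from cell import sensors
s=sensors.observe(); print(s['t'],s['q'],s['tool_pos'],s['eef_rot'],s['gripper_width'])
E
```

```text
1.75 [-1.50456963e-01  6.90823410e-02  1.97809349e+00  1.21836212e-03
  1.09583392e+00 -1.49607197e-01] [406.10663404 -14.24521588 243.00992777] [ 0.50036247  0.50027826 -0.50034073  0.49901724] 0.598905418230219
```

Emit:
send_rows(deltas=[[[0.35,0.4,0,0,0,0],[0.7,0.8,0,0,0,0],[0.7,1.0,0,0,0,0],[0.7,1.0,0,0,0,0],[0.7,1.0,0,0,0,0]]])

```text
t: 2.25
tool_pos: [490.5, 104.7, 242.4]
eef_rot: [-0.5, -0.5, 0.501, -0.499]
ft_force: [-0.5, 0.2, -0.4]
gripper_width: 0.6
```

```bash
python3 - <<'E'
from cell import sensors, viewer
import cv2,pickle
s=sensors.observe(); print(s['tool_pos'])
d=viewer.get_image("wrist"); cv2.imwrite("pics/wrist1.png",d["frame"][:,:,::-1]); pickle.dump(d,open("wrist1.pkl","wb"));print(d["world_from_camera"])
E
```

```text
[490.53971228 104.65421108 242.42346492]
[[ 9.99985789e-01  3.08852749e-03  4.34538065e-03  4.90622148e+02]
 [-4.25276021e-03  9.53663793e-01  3.00844285e-01  1.82580950e+02]
 [-3.21486635e-03 -3.00858489e-01  9.53663376e-01  3.84540513e+02]
 [ 0.00000000e+00  0.00000000e+00  0.00000000e+00  1.00000000e+00]]
```

View pics/wrist1.png

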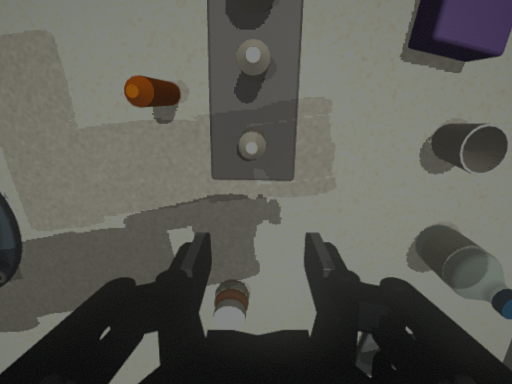

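The wrist view shows the target's tip disc at (253,55), the short tube's at (252,147), the beaker's at (250,5) and the plate. I'll locate the tip by contour.

```bash
python3 - <<'E'
from h import *
np.set_printoptions(precision=1,suppress=True)
w=load("wrist1");g=cv2.cvtColor(w["frame"],cv2.COLOR_RGB2GRAY)
cr=g[30:90,225:285]
for t in (110,130,150,170,190):
    m=(cr>t).astype(np.uint8); n,l,st,c=cv2.connectedComponentsWithStats(m)
    for i in range(1,n):
        if st[i,4]>40: u,v=c[i]+[225,30]; print(t,st[i],u,v,onz(w,u,v,135),onz(w,u,v,119))
m=(g[120:180,225:285]>150).astype(np.uint8); n,l,st,c=cv2.connectedComponentsWithStats(m)
for i in range(1,n):
    if st[i,4]>40:u,v=c[i]+[225,120];print("short",st[i],onz(w,u,v,100))
for q in [(208,0),(302,0),(211,178),(295,181)]: print(onz(w,*q,20))
E
```

```text
110 [ 21  10  19  23 298] 253.45973154362417 50.322147651006716 [486.9 221.1 135. ] [486.7 223.6 119. ]
130 [ 21  17  14  15 160] 252.44375 53.9 [486.1 218.4 135. ] [485.8 220.7 119. ]
[434.3 292.2  20. ]
[540.3 291.6  20. ]
[427.7  84.2  20. ]
[539.   79.7  20. ]
```

Emit:
send_rows(deltas=[[[0,0.4,0,0,0,0],[-0.02,0.8,0,0,0,0],[-0.025,0.957,0,0,0,0],[-0.025,0.957,0,0,0,0],[-0.025,0.957,0,0,0,0]]])

```text
t: 2.8
tool_pos: [487.4, 217.2, 242.7]
eef_rot: [-0.501, -0.499, 0.502, -0.498]
ft_force: [-0.2, 0.4, 0.1]
gripper_width: 0.602
```

```bash
python3 - <<'E'
from cell import sensors, viewer
import cv2,pickle
s=sensors.observe(); print(s['tool_pos'])
for n in("scene","side","wrist"):
    d=viewer.get_image(n); pickle.dump(d,open(n+"2.pkl","wb")); cv2.imwrite(f"pics/{n}2.png",d["frame"][:,:,::-1])
b=cv2.imread("pics/scene2.png")[100:250,270:420];cv2.imwrite("pics/s2c.png",cv2.resize(b,None,fx=4,fy=4))
E
```

```text
[487.39388831 217.21595651 242.65102411]
```

View pics/s2c.png

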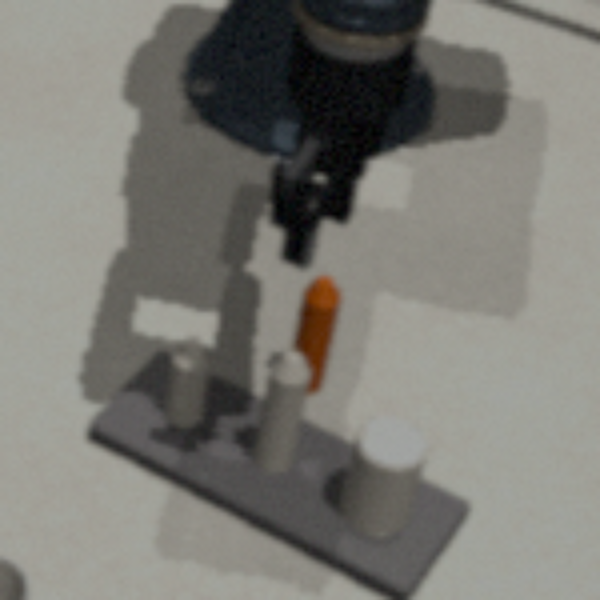

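View pics/wrist2.png

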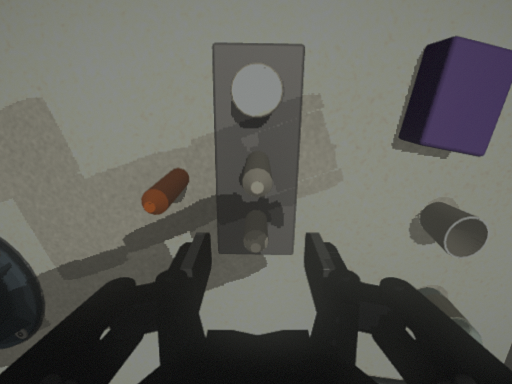

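The full plate is visible: corners near (214,44), (304,45), (293,254) and (219,254), with the target tip at (257,187).

```bash
python3 - <<'E'
from h import *
np.set_printoptions(precision=1,suppress=True)
w=load("wrist2");g=cv2.cvtColor(w["frame"],cv2.COLOR_RGB2GRAY)
cv2.imwrite("pics/z.png",cv2.resize(w["frame"][140:260,200:320,::-1],None,fx=5,fy=5,interpolation=cv2.INTER_CUBIC))
P=[onz(w,*q,20) for q in [(213.5,43.5),(304.5,44),(293.5,254),(218.5,254)]]
for p in P:print(p)
print(np.mean(P,0)); print("tip",onz(w,257,187,135)); print("beaker",onz(w,257,91,98))
E
```

```text
[436.  359.2  20. ]
[542.2 357.9  20. ]
[537.4  82.2  20. ]
[428.9  82.8  20. ]
[486.2 220.6  20. ]
tip [486.2 218.9 135. ]
beaker [486.7 303.4  98. ]
```

View pics/z.png

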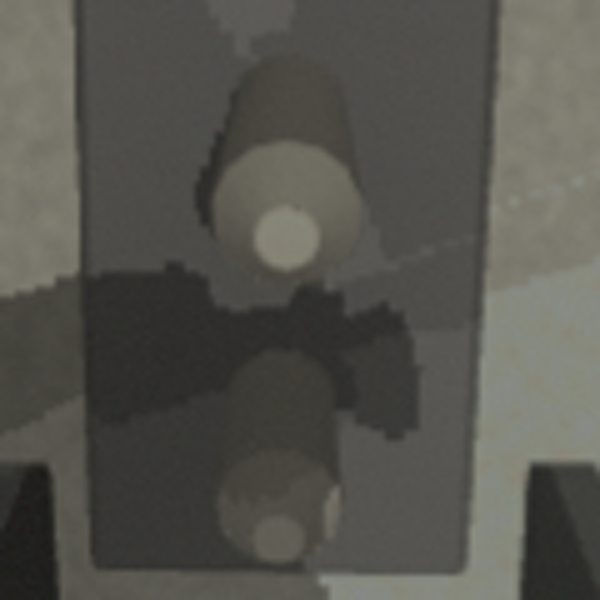

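Emit:
send_rows(deltas=[[[0,0.02,-0.35,0,0,0],[0,0.02,-0.7,0,0,0],[0,0.02,-0.82,0,0,0],[0,0.02,-0.82,0,0,0],[0,0.02,-0.82,0,0,0]]])

```text
t: 3.45
tool_pos: [488.1, 219.1, 145.1]
eef_rot: [-0.502, -0.499, 0.502, -0.498]
ft_force: [1.0, 1.0, 0.9]
gripper_width: 0.601
```

```bash
cat > look.py <<'E'
import sys,cv2,pickle
from cell import sensors, viewer
k=sys.argv[1]
s=sensors.observe(); print(s['t'],s['tool_pos'],s['eef_rot'],s['q'],s['gripper_width'],s['ft_force'])
for n in sys.argv[2:]:
    d=viewer.get_image(n); pickle.dump(d,open(n+k+".pkl","wb")); cv2.imwrite(f"pics/{n}{k}.png",d["frame"][:,:,::-1])
E
python3 look.py 3 wrist side scene
```

```text
3.45 [488.06490128 219.12640378 145.12914002] [-0.50161513 -0.49870357  0.50193023 -0.49773794] [3.34454862e-01 4.31604001e-01 1.77061673e+00 1.28555066e-03
 9.40364852e-01 3.40800392e-01] 0.6009363720034971 [1.02771824 1.00734843 0.92501037]
```

View pics/wrist3.png

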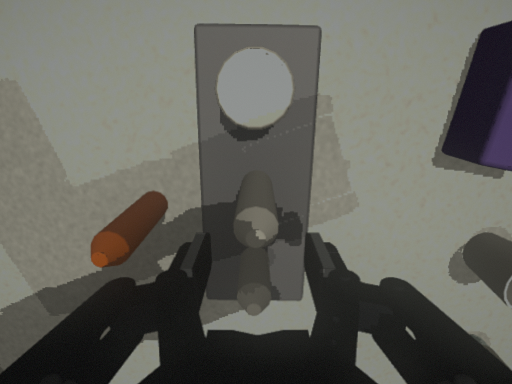

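The tip at (258,236) is centred between the fingertips at about (208,236) and (310,236). Now I'll descend and grip.

Emit:
send_rows(deltas=[[[0,0,-0.25,0,0,0],[0,0,-0.5,0,0,0],[-0.005,0,-0.575,0,0,0],[-0.005,0,-0.575,0,0,0],[-0.005,0,-0.575,0,0,0]]])

```text
t: 4.1
tool_pos: [488.4, 219.9, 78.1]
eef_rot: [0.503, 0.498, -0.501, 0.498]
ft_force: [0.1, 0.6, 0.3]
gripper_width: 0.596
```

Emit:
send_rows(deltas=[[[0,0,0,0,0,0],[0,0,0,0,0,0],[0,0,0,0,0,0],[0,0,0,0,0,0],[0,0,0,0,0,0]]], hand=-1, force=40)

```text
t: 4.6
tool_pos: [489.3, 220.2, 79.5]
eef_rot: [0.503, 0.498, -0.5, 0.499]
ft_force: [-0.4, 0.7, 8.0]
gripper_width: 0.345
```

```bash
python3 look.py 4 wrist side scene
```

```text
4.6 [489.34739005 220.21797903  79.52602192] [ 0.50337258  0.49793764 -0.49983092  0.49884186] [3.35610421e-01 5.32507459e-01 1.80869952e+00 1.41407543e-03
 7.95316430e-01 3.41047072e-01] 0.34451924960840014 [-0.40423573  0.69941061  8.03186282]
```

View pics/wrist4.png

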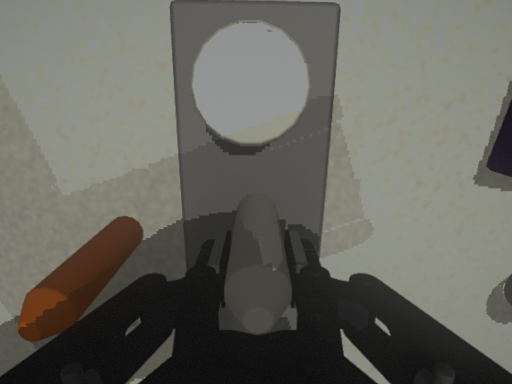

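Emit:
send_rows(deltas=[[[0,0,0.2,0,0,0],[0,0,0.5,0,0,0],[0,0,0.8,0,0,0],[0,0,1.0,0,0,0],[0,0,1.0,0,0,0]]])

```text
t: 5.25
tool_pos: [490.8, 220.8, 203.4]
eef_rot: [0.505, 0.497, -0.498, 0.5]
ft_force: [0.1, 0.3, -1.3]
gripper_width: 0.346
```

```bash
python3 look.py 5 side scene; python3 - <<'E'
import cv2,numpy as np
a=cv2.imread("pics/scene5.png")[110:260,270:410];b=cv2.imread("pics/side5.png")[80:230,120:260]
cv2.imwrite("pics/l5.png",cv2.resize(np.hstack([a,b]),None,fx=2.8,fy=2.8,interpolation=cv2.INTER_CUBIC))
E
```

```text
5.25 [490.81954193 220.77788509 203.39039749] [ 0.50543541  0.49695841 -0.49770149  0.49986059] [3.35686325e-01 3.55294751e-01 1.72012296e+00 1.17466184e-03
 1.05453778e+00 3.41430438e-01] 0.3463101961195685 [ 0.14182492  0.2704058  -1.27591257]
```

View pics/l5.png

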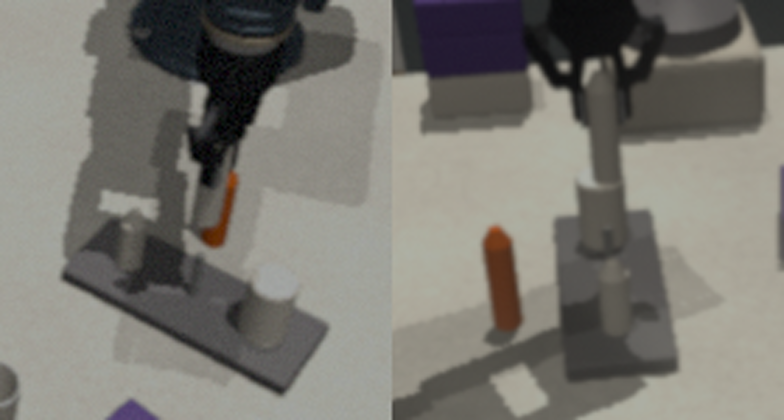

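The tube is lifted clear and hangs straight. Next I'll raise it and carry it towards the camera, looking at the camera from closer on the way.

Emit:
send_rows(deltas=[[[0,-0.15,0.3,0,0,0],[0.1,-0.5,0.55,0,0,0],[0.2,-0.85,0.65,0,0,0],[0.25,-1.0,0.7,0,0,0]]])

```text
t: 5.75
tool_pos: [519.9, 97.4, 284.0]
eef_rot: [0.504, 0.497, -0.5, 0.499]
ft_force: [0.4, 1.0, -1.1]
gripper_width: 0.346
```

Emit:
send_rows(deltas=[[[0.1,-0.35,0,0,0,0],[0.2,-0.7,0,0,0,0],[0.25,-1.0,0,0,0,0],[0.25,-1.0,0,0,0,0]]])

```text
t: 6.15
tool_pos: [549.9, -26.1, 282.2]
eef_rot: [0.504, 0.497, -0.502, 0.497]
ft_force: [-0.1, 0.7, 0.7]
gripper_width: 0.341
```

Emit:
send_rows(deltas=[[[0.1,-0.25,0,0,0,0],[0.2,-0.5,0,0,0,0],[0.25,-0.5,0,0,0,0],[0.25,-0.5,0,0,0,0],[0.25,-0.5,0,0,0,0]]])

```text
t: 6.65
tool_pos: [579.4, -85.0, 281.5]
eef_rot: [0.504, 0.498, -0.502, 0.497]
ft_force: [0.2, 0.5, -0.2]
gripper_width: 0.347
```

```bash
python3 look.py 6 wrist side scene
```

```text
6.65 [579.44561167 -84.98165643 281.45085688] [ 0.50371168  0.49750015 -0.50171177  0.49704471] [-0.22634622  0.37074569  1.49582237  0.00285906  1.27405678 -0.21630224] 0.34736656084259243 [ 0.16473875  0.48201657 -0.17384587]
```

View pics/wrist6.png

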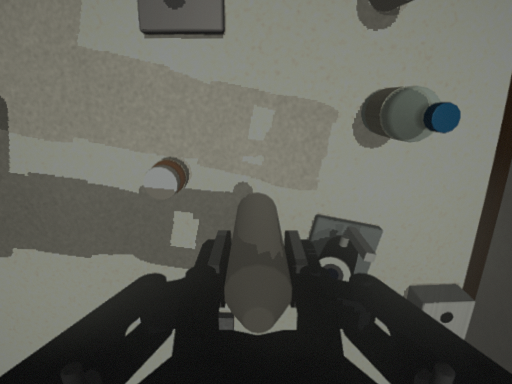

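View pics/scene6.png

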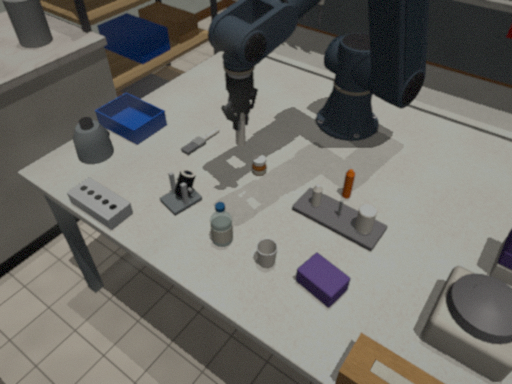

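Lens ring at about (332,268) is partly hidden by a finger. I'll shift to -y so it shows clear of the fingers.

Emit:
send_rows(deltas=[[[-0.04,-0.35,0,0,0,0],[-0.08,-0.7,0,0,0,0],[-0.08,-0.96,0,0,0,0],[-0.08,-0.96,0,0,0,0],[-0.08,-0.96,0,0,0,0]]])

```text
t: 7.3
tool_pos: [569.8, -200.2, 282.1]
eef_rot: [0.504, 0.497, -0.502, 0.497]
ft_force: [0.1, 0.7, 0.1]
gripper_width: 0.344
```

```bash
python3 look.py 7 wrist side scene; python3 - <<'E'
import cv2
cv2.imwrite("pics/w7c.png",cv2.resize(cv2.imread("pics/wrist7.png")[80:230,270:440],None,fx=4,fy=4,interpolation=cv2.INTER_CUBIC))
cv2.imwrite("pics/s7c.png",cv2.resize(cv2.imread("pics/side7.png")[150:310,230:400],None,fx=3.5,fy=3.5,interpolation=cv2.INTER_CUBIC))
E
```

```text
7.3 [ 569.76578395 -200.16902717  282.11280279] [ 0.50400529  0.49713739 -0.50156995  0.49725312] [-0.41630763  0.40491496  1.44461242  0.00327285  1.29065392 -0.40602553] 0.3439445799183365 [0.12284964 0.72502813 0.13098577]
```

View pics/w7c.png

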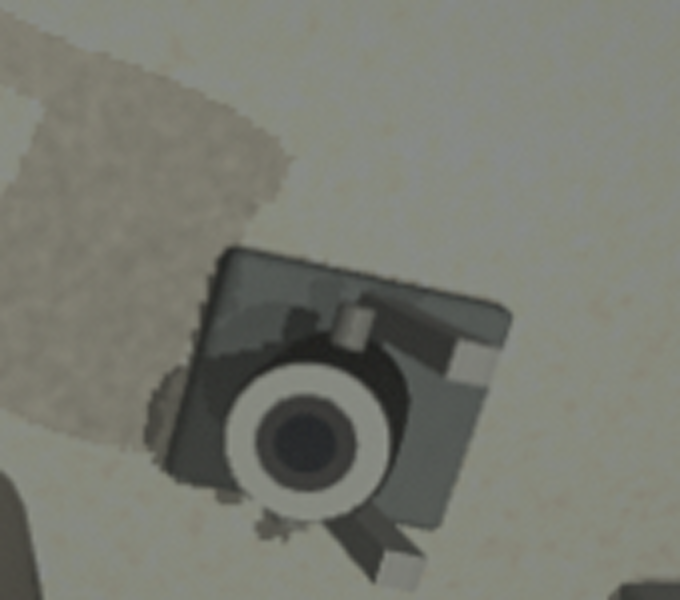

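View pics/s7c.png

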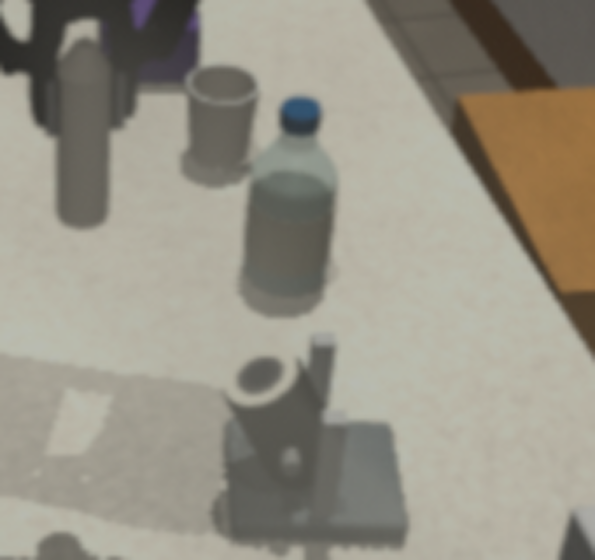

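The enlarged wrist crop shows the ring light centred at crop (307,440), foot corners at (228,247), (513,310), (440,528) and (168,470), and upright tops at (474,362) and (400,570).

```bash
python3 - <<'E'
from h import *
np.set_printoptions(precision=2,suppress=True)
w=load("wrist7");d=load("side7");s=load("scene7")
W=lambda x,y:(x/4+270-.375,y/4+80-.375)
L=W(307,440); b=(264.5/3.5+230-.36,379/3.5+150-.36); a=(228/6+150-.4,84/6+160-.4)
print("lens w",onz(w,*L,100),"side",onz(d,*b,100),"scene",onz(s,*a,100)); print(tri([(w,*L),(d,*b)]),tri([(w,*L),(d,*b),(s,*a)]))
for z in(10,14):
  C=[onz(w,*W(*q),z) for q in [(228,247),(513,310),(440,528),(168,470)]]
  for c in C:print(c[:2],end=' ')
  v=C[1]-C[0];v2=C[2]-C[3];e=C[0]-C[3];e2=C[1]-C[2]
  print(z,[np.linalg.norm(k).round(1) for k in(v,v2,e,e2)],[np.degrees(np.arctan2(k[1],k[0])).round(2) for k in(v,v2)],[np.degrees(np.arctan2(-k[0],k[1])).round(2) for k in(e,e2)])
for z in (80,100):
  p,q=onz(w,*W(474,362),z),onz(w,*W(400,570),z);k=p-q;print(p,q,np.degrees(np.arctan2(-k[0],k[1])))
# ring fit
g=cv2.cvtColor(w["frame"],cv2.COLOR_RGB2GRAY)[165:215,320:375]
m=(g>115).astype(np.uint8);cs,_=cv2.findContours(m,cv2.RETR_EXTERNAL,cv2.CHAIN_APPROX_NONE);c=max(cs,key=cv2.contourArea);e=cv2.fitEllipse(c);print(e[0][0]+320,e[0][1]+165,e, L)
E
```

```text
lens w [ 675.57 -225.34  100.  ] side [ 679.23 -229.16  100.  ] scene [ 680.93 -223.43  100.  ]
[ 678.48 -226.57   96.82] [ 678.48 -226.43   96.66]
[ 670.26 -180.14] [ 778.36 -204.22] [ 760.8  -290.86] [ 652.13 -265.26] 10 [np.float64(110.8), np.float64(111.6), np.float64(87.0), np.float64(88.4)] [np.float64(-12.56), np.float64(-13.26)] [np.float64(-12.03), np.float64(-11.46)]
[ 669.29 -179.58] [ 776.35 -203.44] [ 758.96 -289.24] [ 651.33 -263.88] 14 [np.float64(109.7), np.float64(110.6), np.float64(86.2), np.float64(87.5)] [np.float64(-12.56), np.float64(-13.26)] [np.float64(-12.03), np.float64(-11.46)]
[ 732.85 -206.8    80.  ] [ 716.88 -277.14   80.  ] -12.787540465126286
[ 723.38 -201.9   100.  ] [ 708.34 -268.15  100.  ] -12.787540465126247
343.8658847808838 193.09481811523438 ((23.86588478088379, 28.094818115234375), (37.28460693359375, 50.51224899291992), 49.75101852416992) (346.375, 189.625)
```

```bash
cat >> h.py <<'E'
from scipy.spatial.transform import Rotation as R
Rg=R.from_quat([0.50337258,0.49793764,-0.49983092,0.49884186])
def draw(n,k,tcp,q,a_t,m_t,fn,x0,y0,wd,ht,f,extra=()):
    """overlay measured-check points: rim, shoulder circle outline"""
    d=load(n+k); im=cv2.resize(d["frame"][y0:y0+ht,x0:x0+wd,::-1],None,fx=f,fy=f,interpolation=cv2.INTER_CUBIC)
    Q=R.from_quat(q); m=tcp+Q.apply(m_t); a=Q.apply(a_t); u=np.cross(a,[0.3,.9,.1]);u/=np.linalg.norm(u);v=np.cross(a,u)
    for h,r in((0,15),(99,15),(115,6)):
        for t in np.linspace(0,2*np.pi,24,endpoint=False):
            p=(proj(d,m+a*h+r*(u*np.cos(t)+v*np.sin(t)))-[x0,y0]+.5)*f
            cv2.circle(im,tuple(int(i) for i in p),1,(0,0,255) if h==0 else (0,255,0),-1)
    for e in extra:
        p=(proj(d,e)-[x0,y0]+.5)*f; cv2.circle(im,tuple(int(i) for i in p),2,(255,0,0),-1)
    cv2.imwrite(fn,im)
A_T=Rg.inv().apply([0,0,1]); M_T=np.array([59.5,0,0])
E
python3 - <<'E'
from h import *
np.set_printoptions(precision=4,suppress=True)
print(A_T, Rg.inv().apply(np.array([487.5,219.5,20])-[489.35,220.22,79.53]))
q=[0.50400529,0.49713739,-0.50156995,0.49725312];t=np.array([569.77,-200.17,282.11])
draw("side","7",t,q,A_T,M_T,"pics/o_side7.png",225,145,60,80,7)
draw("scene","7",t,q,A_T,M_T,"pics/o_scene7.png",170,100,80,80,7)
b=cv2.imread("pics/o_side7.png");a=cv2.imread("pics/o_scene7.png")
cv2.imwrite("pics/o7.png",np.hstack([b,a])[:600,:800])
print(b.shape,a.shape)
E
```

```text
[-1.      0.0044 -0.0027] [59.5191 -2.1095  0.8897]
(560, 420, 3) (560, 560, 3)
```

View pics/o_side7.png

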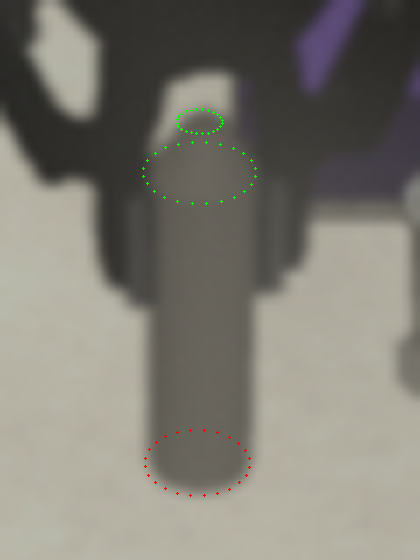

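View pics/o_scene7.png

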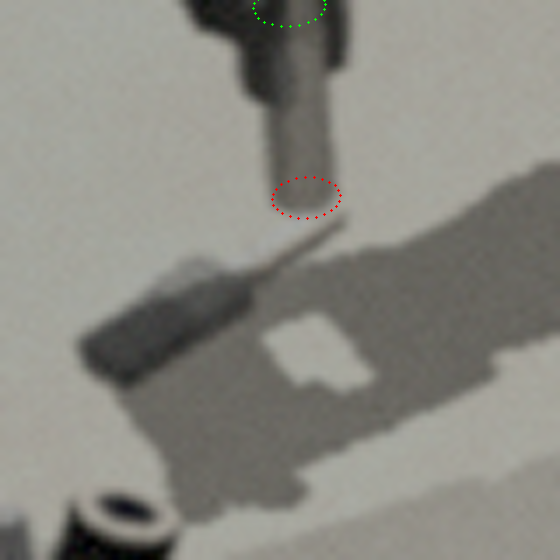

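```bash
sed -i 's/M_T=np.array(\[59.5,0,0\])/M_T=np.array([58.8,0,0])/' h.py; cat > goal.py <<'E'
from h import *
from cell import sensors
np.set_printoptions(precision=4,suppress=True)
psi=np.radians(-12.5);z=np.array([-np.sin(np.radians(25))*np.cos(psi),-np.sin(np.radians(25))*np.sin(psi),np.cos(np.radians(25))])
lens=np.array([678.5,-226,100.]);view=lens+80*z
s=sensors.observe();Q=R.from_quat(s['eef_rot']);a=Q.apply(A_T)
ax=np.cross(a,z);ang=np.arctan2(np.linalg.norm(ax),a@z);rv=ax/np.linalg.norm(ax)*ang
Qf=R.from_rotvec(rv)*Q;tcp=view-Qf.apply(M_T)
print("view",view,"tcp goal",tcp,"now",s['tool_pos'],s['t'])
print("shift/120",(tcp-s['tool_pos'])/120,"turn",rv/(np.pi/2),"deg",np.degrees(ang))
m=s['tool_pos']+Q.apply(M_T);print("mouth now",m,"err",m-view, "qd",np.abs(s['qd']).max(), "q",s['q'])
E
python3 goal.py
```

```text
view [ 645.492  -218.6823  172.5046] tcp goal [ 620.9894 -213.4619  225.7006] now [ 570.0779 -199.1751  282.2834] 7.45
shift/120 [ 0.4243 -0.1191 -0.4715] turn [-0.0599 -0.2722  0.0002] deg 25.086573221731335
mouth now [ 570.2433 -199.0484  223.4838] err [-75.2486  19.6339  50.9791] qd 0.0017754120640609311 q [-0.4146  0.4046  1.4447  0.0032  1.2906 -0.4062]
```

Emit:
send_rows(deltas=[[[0.1,-0.03,0,-0.015,-0.07,0],[0.2,-0.06,0,-0.03,-0.14,0],[0.3,-0.1,-0.1,-0.045,-0.21,0],[0.4,-0.12,-0.2,-0.06,-0.272,0],[0.4,-0.12,-0.2,-0.06,-0.272,0]]])

```text
t: 7.95
tool_pos: [616.9, -212.0, 256.1]
eef_rot: [0.574, 0.358, -0.406, 0.614]
ft_force: [-1.3, 0.1, 0.2]
gripper_width: 0.337
```

```bash
python3 goal.py
```

```text
view [ 645.492  -218.6823  172.5046] tcp goal [ 620.9895 -213.462   225.7006] now [ 616.8774 -211.9973  256.1413] 7.95
shift/120 [ 0.0343 -0.0122 -0.2537] turn [-0.0009 -0.0016 -0.0003] deg 0.17040932585212162
mouth now [ 641.2465 -217.1288  202.8754] err [-4.2455  1.5535 30.3707] qd 0.17670897678554093 q [-0.4426  0.3347  1.6748  0.1517  0.711  -0.5286]
```

Emit:
send_rows(deltas=[[[0.01,-0.005,-0.1,0,0,0],[0.02,-0.01,-0.2,0,0,0],[0.034,-0.012,-0.252,0,0,0],[0.034,-0.012,-0.252,0,0,0],[0.034,-0.012,-0.252,0,0,0]]])

```text
t: 8.45
tool_pos: [621.2, -213.4, 225.9]
eef_rot: [0.574, 0.358, -0.406, 0.614]
ft_force: [-0.6, 0.2, -0.7]
gripper_width: 0.347
```

```bash
python3 goal.py; python3 look.py 8 wrist side scene; python3 - <<'E'
from h import *
import cv2
from cell import sensors
s=sensors.observe()
psi=np.radians(-12.5);z=np.array([-np.sin(np.radians(25))*np.cos(psi),-np.sin(np.radians(25))*np.sin(psi),np.cos(np.radians(25))])
lens=np.array([678.5,-226,100.])
ex=[lens+z*k for k in(0,20,40,60,80)]
draw("side","8",s['tool_pos'],s['eef_rot'],A_T,M_T,"pics/o_side8.png",265,150,90,130,4,ex)
draw("scene","8",s['tool_pos'],s['eef_rot'],A_T,M_T,"pics/o_scene8.png",150,100,90,130,4,ex)
a=cv2.imread("pics/o_side8.png");b=cv2.imread("pics/o_scene8.png");cv2.imwrite("pics/o8.png",np.hstack([a,b]))
E
```

```text
view [ 645.492  -218.6823  172.5046] tcp goal [ 620.9895 -213.462   225.7006] now [ 621.1887 -213.4475  225.9347] 8.45
shift/120 [-0.0017 -0.0001 -0.002 ] turn [-0.0011 -0.0018 -0.0003] deg 0.19126590436065083
mouth now [ 645.5414 -218.5681  172.6603] err [0.0495 0.1142 0.1557] qd 0.010385590546349393 q [-0.4416  0.3767  1.6948  0.1631  0.65   -0.5427]
8.45 [ 621.18870495 -213.44751932  225.93473654] [ 0.57429143  0.3581564  -0.40576236  0.6142233 ] [-0.44163123  0.37672707  1.69482584  0.16313214  0.65000814 -0.54272592] 0.3473387962007528 [-0.57455184  0.16131574 -0.70899837]
```

View pics/o8.png

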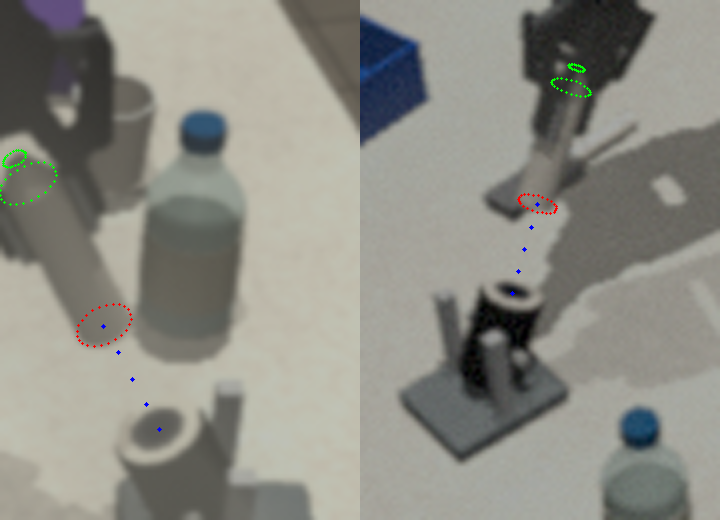

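View pics/wrist8.png

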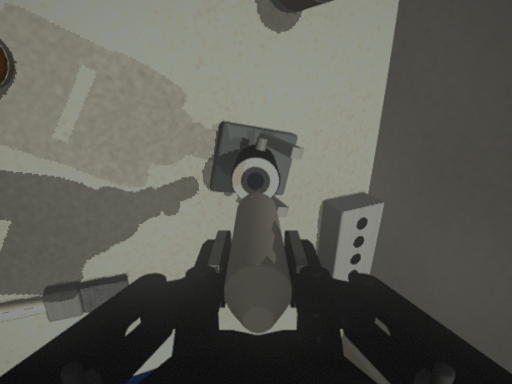

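The overlay puts the mouth (red) at the view point on the sight line in both views, and in the wrist view the lens (255,180) lines up with the tube axis. I'll do one finer crop to compare mouth and lens offsets.

```bash
python3 - <<'E'
from h import *
from cell import sensors
s=sensors.observe()
psi=np.radians(-12.5);z=np.array([-np.sin(np.radians(25))*np.cos(psi),-np.sin(np.radians(25))*np.sin(psi),np.cos(np.radians(25))]);y=np.array([-np.sin(psi),np.cos(psi),0]);x=np.cross(y,z)
lens=np.array([678.5,-226,100.])
ex=[lens+26*(x*np.cos(t)+y*np.sin(t)) for t in np.linspace(0,6.28,30)]
draw("side","8",s['tool_pos'],s['eef_rot'],A_T,M_T,"pics/p1.png",270,195,60,75,8,ex)
draw("scene","8",s['tool_pos'],s['eef_rot'],A_T,M_T,"pics/p2.png",170,120,40,75,8,ex)
cv2.imwrite("pics/p8.png",np.hstack([cv2.imread("pics/p1.png"),cv2.imread("pics/p2.png")])[:600,:800])
E
```

```text
(no output)
```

View pics/p8.png

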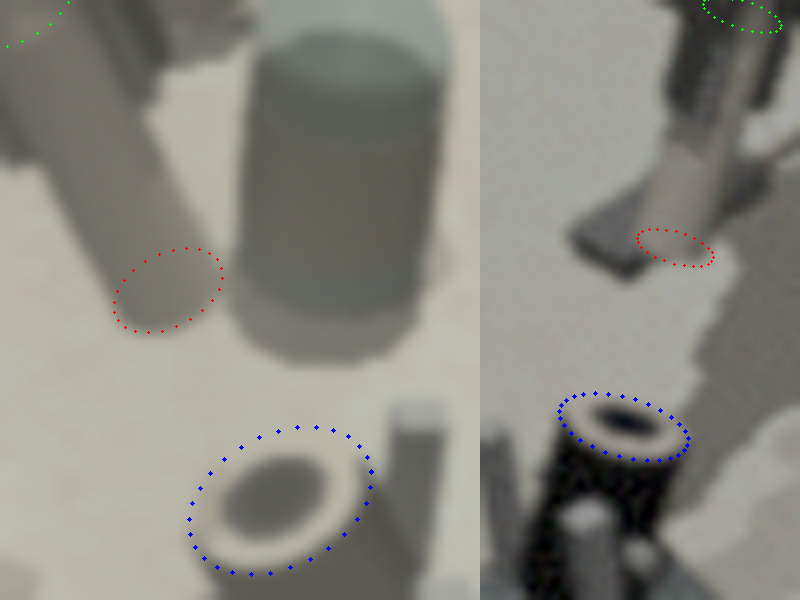

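Both ellipses agree with the image to within about 0.5 px (about 1 mm). The arm is still and the wrist force is about 1 N, so I'm handing in.

Emit:
send_rows(deltas=[[[-0.001,0,-0.001,-0.001,-0.002,0],[-0.001,0,-0.001,-0.001,-0.002,0],[-0.001,0,-0.001,-0.001,-0.002,0],[-0.001,0,-0.001,-0.001,-0.002,0]]])

```text
t: 9.0
tool_pos: [621.0, -213.5, 226.4]
eef_rot: [0.575, 0.356, -0.405, 0.616]
ft_force: [0.3, 0.0, -0.3]
gripper_width: 0.344
```

```bash
python3 goal.py; python3 -c "
from cell import robot
print(robot.hand_in())"
```

```text
view [ 645.492  -218.6823  172.5046] tcp goal [ 620.9895 -213.4621  225.7007] now [ 621.0156 -213.5382  226.3967] 9.0
shift/120 [-0.0002  0.0006 -0.0058] turn [ 0.0001  0.0008 -0.    ] deg 0.07410965704622897
mouth now [ 645.5859 -218.7697  173.2331] err [ 0.0939 -0.0874  0.7284] qd 0.0014912090400164653 q [-0.4419  0.3746  1.6981  0.1643  0.6444 -0.5444]
the job is handed in; nothing more can be done
None
```

I lifted the tall white tube straight up off the middle peg. I then carried it over the jar and bottle and tilted it 25° onto the inspection camera's line of sight. I handed it in at 9.0 s, held still in the air.

- **Position:** by the arm's own readings, the mouth is about 0.7 mm from the view point I computed, and the tube's axis is within 0.1° of the line of sight. These figures are only as good as my measurement of the lens and of the tube in the grip.
- **Pictures:** overlays on the side and scene pictures, taken just before a last correction of under 1 mm, matched the real mouth and ring light to about 1 mm. In the wrist picture the lens lined up with the tube's axis.
- **Disagreement:** the three cameras placed the lens up to about 5 mm apart in x and y, and I used roughly their average. The true centring error could therefore be a few millimetres.
- **Grip and contact:** the measured opening (about 29 mm) fits the 30 mm tube. The highest wrist force I saw was 8 N, as the fingers closed; at the end it was under 1 N. I saw no contact with the camera or anything else.

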